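# Thread a tool hanger onto its rail and click it home

### The arm

A 7-joint arm with a two-finger parallel gripper is mounted at the origin on a cart in front of the work surface, level with it; the furniture and walls round the work are solid. World frame = base frame: x ahead of the robot, y to its left, z up, the work surface at z = 0. Lengths are in mm, angles in rad, forces in N, time in s.
With the tool pointing down it reaches from about 400 to 875 mm from the base axis. Payload 4.4 kg.
Tool frame: the origin (TCP) lies between the finger pads; the fingertips stand 14 mm ahead of it and the grasp point (between the pads) lies 5 mm behind it (tips_ahead is the z of the fingertips in the tool frame, in mm); z points along the fingers, y is the line along which they close (so a half turn about z gives the same grasp; the last joint's range is limited). The gripper opens to 85 mm and grips with 20 to 120 N. Pads are 22 mm wide; open, the fingers measure 114 mm over their backs; the gripper's body (76 mm by 85 mm) begins 54 mm behind the grasp point. The pads swing forward as they close: fully open they stand 13 mm farther back than shut.
Start: joints at [-1.332, 0.628, 0.038, 1.517, -0.027, 0.996, -0.02], TCP at [195.043, 620.061, 245.313] pointing down, gripper open.
Joint ranges: [-3.06, 3.06], [-0.37, 2.12], [-1.25, 1.32], [0.18, 2.47], [-1.1, 4.24], [0.23, 1.98], [-2.94, 2.94]. Speed limits (rad/s): [2.57, 2.57, 3.14, 3.14, 3.14, 3.14, 3.14].

### API

Orientations are given as a rotation vector (axis times angle).
In Python, from plant import observe, grab_frame, camera_model, hand_in, regions_of, mark_of, tips_ahead gives the robot as it stands.
- The arm moves only by the tool arm_command, never from a script. Its argument "moves" is a list of rows, each an object with "claw": the finger opening in m, from 0 to 0.0854; "delta_pos": the shift along the world's x, y, z in m, a list of three; "spin": the turn about the world's z in degrees. In form: [{"claw": claw, "delta_pos": [dx, dy, dz], "spin": spin}, ...]. A call has exactly 10 rows; each row shifts and turns the commanded pose from where the row before left it; what a row does not reach is not made up. A row lasts 1/8 s, in which the tool goes at most 62.5 mm and 10.7 degrees, less where a joint would pass 70% of its speed; a pose out of reach is approached as far as the arm can. A call with a gripper value outside its range is refused whole. The fingers move at their own pace and stop on an object; the grip force is fixed at half the most. Time passes only in rows, so rows that do not move let the fingers close, or fill a call up. It gives the time, the measured TCP pose, the force, the opening and the grip force at its end, in the units of the state.
- observe(): the state, without advancing time (a new reading comes with each control period).
- grab_frame(name): name is "side" or "top" or "wrist"; returns the picture (400x640x3 uint8, red, green, blue); there is no depth.
- camera_model(name): a dict with "fovy" (degrees; the focal length in pixels is half the picture's height over the tangent of half this angle, whatever the lens; pixels are square), "cx", "cy" (the principal point, pixels), "origin" and "attitude" of the camera in the world; the wrist camera has in their place "tool_from_camera" (4x4, takes a point from camera to tool coordinates, whose origin is the TCP and whose axes are the flange's). Camera axes: x right, y down, z forward; pixel columns grow to the right and rows downward; lengths in mm; the calibration is good to about 2 mm. A picture is of the moment at which its call begins: read the wrist's pose just before it. camera_model takes no time and is no camera call.
- hand_in(): hands the job in; it is judged then, once.
Trained networks look in the newest picture that a camera, given by its name, has taken for a name from the list of things; names that differ only in an ending like _2 or _b are one class to them, and where a whole thing is asked for, a point or a joint stands for the part that bears it (a point fixed in the world has none). Each returns a list of dicts, best first, with "confidence" (0 to 1); they miss things now and then, are a little off and sometimes report something else, mostly with a low value. They report only what shows in the picture. A call takes as long as a camera call.
- regions_of(camera, target): "pixels" (400x640 bool, what is visible of it) and "at" ([column, row] in pixels, amid what is visible of it).
- mark_of(camera, target): "at" ([column, row] in pixels: a listed point, or the origin of a listed thing).
The state is a dict: "clock": time; "joints": joint angles; "joint_vel": joint speeds; "joint_efforts": joint torques, N m; "position": TCP position; "ee_rot": TCP orientation; "force": force on the tool from outside, world axes, zero at the start; "moment": the same for the moment, N m; "finger_gap": opening from 0.0 (shut) to 1.0 (fully open); "finger_force": force on a finger pad.
Only numpy, scipy, OpenCV 4.12 (cv2) and the standard library are available. Lean on these libraries where they do the work, as an engineer would, in place of code of your own. Each camera call takes 0.05 s, during which the arm holds its last target. There are 200 camera calls.

### The job

Pick up the fork hanger, enter its two glide discs into the rail at the open, bell-mouthed end, and slide it along until it has pushed past the spring plunger of the stop and is caught between the plunger and the sprung buffer, then let go of it. Feel your way and push gently, without forcing it against the rail or stop, and leave the flux tin, the small brass weight and the load cell where they are.

Things in the scene. Friction and masses are not known exactly. Their poses are not given: they have to be found in the camera images.
- hanger: Loose upright steel hanger, about 0.16 kg, standing on its foot; 140 mm tall, 44 wide (y), x -50 to 30. Origin: centre of the plate's underside, z up. Plate x -3 to 3, z 0 to 94 mm; below, a two-prong fork to -x and a heel to +x, 8 mm thick; black grip tab on top; two white discs behind (+x). Hung in the rail, its axes are parallel to the rail's: prongs to the rail's -x.
- hanger_axle (a point): Point midway between the hanger's two white nylon discs: (21, 0, 60) mm in the hanger's frame. Discs: 24 mm diameter, axes along x, x 16.5 to 25.5 mm, centred at y = -15 and +15 mm; each on an 8 mm bolt from the plate. The front disc (+y) meets the plunger 11 to 14 mm before its centre; the push along the rail rises to about 6 to 12 N, then drops to 3 N or less as the disc slips past.
- hanger_grip (a point): Point to grip, in the black tab: (0, 0, 125) mm in the hanger's frame. Tab 24 mm wide (y), 14 mm thick (x), z 90 to 140 mm. Gripped here across y, the fingers stay above the rail and its stop. After the drop, some 6 mm more brings the disc onto the buffer (1.5 N plus 0.2 N per mm, hard end after 8 mm); let go, it is held there between buffer and plunger.
- rail: Fixed stand with a 220 mm aluminium C rail along its y, slot in front (-x), on two posts behind (x 10 to 32, top z 130 mm). Origin on the bench below the middle of the rail's inside, z up. Nominal, all with the height error told at rail_mouth: inside x -5.75 to 5.75, z 93 to 121 mm, top face z 125; front wall 4 mm thick, slot z 99 to 113 for the bolts; a disc on the inner floor is centred at z 105 mm.
- rail_mouth (a point): Nominal centre of the rail's open end: (0, -110, 106) mm in the rail stand's frame. The rail is clamped to its posts by hand: its true height is up to 4 mm above or below this and is not measured, so feel and yield. Its bell mouth stands 13 mm farther out (to y = -123) and widens by about 4 mm on each side, guiding the discs. The hanger enters here, along the rail's +y.
- rail_far (a point): The same nominal point at the capped end: (0, 110, 106) mm in the stand's frame. A stop is clamped on the rail under a dark housing 22 mm long, 16 mm above the rail's top. Its spring plunger (ball end 14 mm) reaches 7.5 mm down into the rail; its y differs each time, 0 to 66 mm, and is not measured: feel for it. 18 mm past the plunger a sprung buffer waits inside the rail.
- flux_tin: Bystander: round yellow tin 54 mm wide, 20 mm high, loose; origin centre of underside.
- brass_weight: Bystander: small brass knobbed weight standing alone near the front edge, 27 mm wide, 34 mm high, loose; origin centre of underside.
- load_cell: Bystander: aluminium load cell bar 44 x 95 x 21 mm, loose; origin centre of underside.

How it is judged:
By the outcome, as a careful person would: the job done as asked, in the order asked, and still so for the second after the job is handed in, with the robot touching nothing.
It also fails if it takes over 72 s, if anything falls off the work surface, if the arm or the gripper's body presses on something with over 40 N, if the wrist force passes 120 N, or if a joint passes its speed limit or range.

## Working session

There is one attempt and no reset: what is moved stays moved. The work goes in short steps, Python scripts to look and compute and a tool call to move; the robot and the scene stay as the last step left them, time stands still between calls to the robot, and variables do not carry over. Pictures are saved under pics/ and viewed, at most 10 in all, crops included, and the job is handed in when it is done.

Besides the shell and the picture viewer there is one more tool, called after "Call:" by a JSON object that holds its "op" and its "data", one argument or row to a line. arm_command: Moves the arm, as the interface text tells. Its arguments: {"type":"object","properties":{"moves":{"type":"array"}},"required":["moves"]}

```bash
mkdir -p pics; cat > h.py <<'E'
import numpy as np, cv2
from scipy.spatial.transform import Rotation as R
from plant import *
def cam(n):
    m=camera_model(n); f=200/np.tan(np.radians(m['fovy'])/2)
    if 'origin' in m:
        A=np.array(m['attitude'],float); A=A if A.shape==(3,3) else R.from_rotvec(A).as_matrix()
        return f,m['cx'],m['cy'],np.array(m['origin'],float),A
    s=observe(); T=np.array(m['tool_from_camera']); Q=R.from_rotvec(s['ee_rot']).as_matrix()
    return f,m['cx'],m['cy'],Q@T[:3,3]+np.array(s['position']),Q@T[:3,:3]
def ray(c,uv):
    f,cx,cy,o,A=c; d=A@np.array([(uv[0]-cx)/f,(uv[1]-cy)/f,1]); return o,d/np.linalg.norm(d)
def atz(c,uv,z):
    o,d=ray(c,uv); return o+d*(z-o[2])/d[2]
def tri(rays):
    M=np.zeros((3,3));b=np.zeros(3)
    for o,d in rays:
        P=np.eye(3)-np.outer(d,d);M+=P;b+=P@o
    p=np.linalg.solve(M,b); return p,[np.linalg.norm((np.eye(3)-np.outer(d,d))@(p-o)) for o,d in rays]
def proj(c,p):
    f,cx,cy,o,A=c; q=A.T@(np.array(p)-o); return q[:2]/q[2]*f+[cx,cy]
E
python3 - <<'E'
from h import *
np.set_printoptions(precision=1,suppress=True)
print(observe(), tips_ahead if not callable(tips_ahead) else tips_ahead())
print(camera_model('side'))
C={}
ims={}
for n in ['side','top']:
    ims[n]=grab_frame(n); C[n]=cam(n); cv2.imwrite(f'pics/{n}0.png',ims[n][:,:,::-1])
for t in ['hanger','hanger_axle','hanger_grip','rail','rail_mouth','rail_far','flux_tin','brass_weight','load_cell']:
    rs=[]
    for n in C:
        r=mark_of(n,t)
        print(t,n,[(np.round(x['at'],1),round(x['confidence'],2)) for x in r[:2]])
        if r: rs.append(ray(C[n],r[0]['at']))
    if len(rs)==2: print('   ',*tri(rs))
E
```

```text
{'clock': 0.0, 'joints': array([-1.3,  0.6,  0. ,  1.5, -0. ,  1. , -0. ]), 'joint_vel': array([ 0.,  0., -0., -0., -0., -0., -0.]), 'joint_efforts': array([  0. , -56.3,   1.2, -19.3,   0. ,   0. ,   0. ]), 'position': array([194.8, 619.5, 244.4]), 'ee_rot': array([-0.5, -3.1,  0. ]), 'force': array([-0. , -0. , -0.4]), 'moment': array([-0. ,  0.1, -0. ]), 'finger_force': 0.0, 'finger_gap': 1.0018342056404048} 14.0
{'fovy': 46.35273186831929, 'cx': 307.5211859806703, 'cy': 193.98347241597313, 'origin': array([167. , 634.8, 542.7]), 'attitude': array([-0.5,  2.5, -1.6])}
hanger side [(array([310. , 264.5]), 0.62)]
hanger top [(array([281.5, 224.1]), 0.71)]
    [ 454.3 -130.2   -1.7] [np.float64(0.9484783008021267), np.float64(0.9484783008021949)]
hanger_axle side []
hanger_axle top [(array([272.8, 212.9]), 0.9)]
hanger_grip side [(array([308.6, 211.1]), 0.61)]
hanger_grip top []
rail side [(array([261., 235.]), 0.7), (array([340.4, 287.5]), 0.29)]
rail top [(array([310.6, 162.5]), 0.59)]
    [ 593.8 -190.6    6.1] [np.float64(3.833890979919732), np.float64(3.8338909799197074)]
rail_m
[... 306 characters left out ...]
 [599.2 -83.1  97.3] [np.float64(0.7204977211392799), np.float64(0.7204977211388407)]
flux_tin side [(array([331.5, 209.8]), 0.74), (array([305.3, 208. ]), 0.21)]
flux_tin top [(array([395.5, 210.4]), 0.82), (array([271.7, 210.1]), 0.65)]
    [ 489.8 -380.8    0.3] [np.float64(2.1798612602894383), np.float64(2.179861260289457)]
brass_weight side [(array([341.8, 286.4]), 0.78)]
brass_weight top [(array([257.2, 259.8]), 0.53)]
    [372.8 -80.1  -0.8] [np.float64(2.131245759363562), np.float64(2.1312457593635874)]
load_cell side [(array([381.5, 221.5]), 0.58)]
load_cell top [(array([389.2, 265. ]), 0.88)]
    [ 363.7 -369.4   -2.9] [np.float64(4.2167451191669265), np.float64(4.216745119166923)]
```

View pics/top0.png

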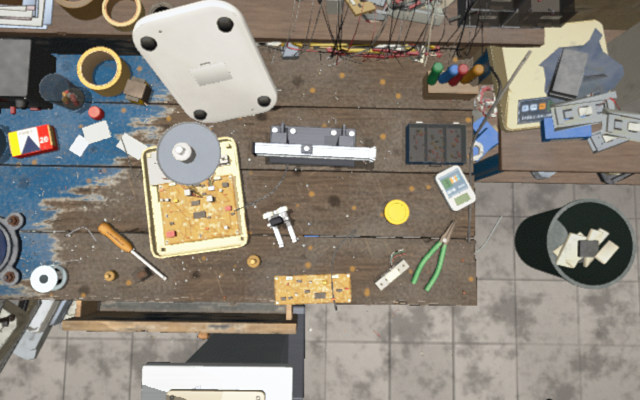

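View pics/side0.png

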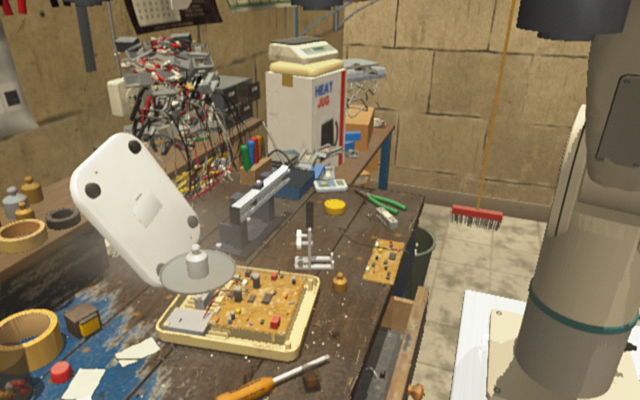

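Call:
{"op": "arm_command", "data": {
  "moves": [
    {"claw":0.0854,"delta_pos":[0.02,-0.05,0.01],"spin":0},
    {"claw":0.0854,"delta_pos":[0.02,-0.05,0.01],"spin":0},
    {"claw":0.0854,"delta_pos":[0.02,-0.05,0.01],"spin":0},
    {"claw":0.0854,"delta_pos":[0.02,-0.05,0.01],"spin":0},
    {"claw":0.0854,"delta_pos":[0.02,-0.05,0.01],"spin":0},
    {"claw":0.0854,"delta_pos":[0.02,-0.05,0.01],"spin":0},
    {"claw":0.0854,"delta_pos":[0.02,-0.05,0.01],"spin":0},
    {"claw":0.0854,"delta_pos":[0.02,-0.05,0.01],"spin":0},
    {"claw":0.0854,"delta_pos":[0.02,-0.05,0.01],"spin":0},
    {"claw":0.0854,"delta_pos":[0.02,-0.05,0.01],"spin":0}
  ]
}}

```text
clock: 2.25
position: [395.6, 118.4, 346.1]
ee_rot: [0.477, 3.104, 0.001]
force: [1.5, 0.4, 0.3]
finger_gap: 1.001
finger_force: 0.0
```

```bash
python3 - <<'E'
from h import *
np.set_printoptions(precision=2,suppress=True)
s=observe(); print(s['clock'],s['position'],s['joints']); Q=R.from_rotvec(s['ee_rot']).as_matrix(); print(Q)
print(np.array(camera_model('wrist')['tool_from_camera']),camera_model('wrist')['fovy'])
c=cam('top')
a=atz(c,(272.8,212.9),60); o=atz(c,(281.5,224.1),0); g=atz(cam('side'),(308.6,211.1),125)
print(a,o,g)
# prongs crop
im=cv2.imread('pics/top0.png')[185:265,230:320]; cv2.imwrite('pics/c1.png',cv2.resize(im,None,fx=6,fy=6,interpolation=2))
E
```

```text
2.25 [395.57 118.42 346.06] [-0.54  0.16  0.22  1.98 -0.04  1.    0.96]
[[-0.95  0.3   0.  ]
 [ 0.3   0.95  0.  ]
 [-0.    0.   -1.  ]]
[[  -0.     -0.95   -0.3    76.03]
 [   1.     -0.      0.     -0.03]
 [  -0.     -0.3     0.95 -129.52]
 [   0.      0.      0.      1.  ]] 62.28738408434766
[ 474.71 -116.07   60.  ] [ 453.37 -130.6     0.  ] [ 457.09 -125.03  125.  ]
```

View pics/c1.png

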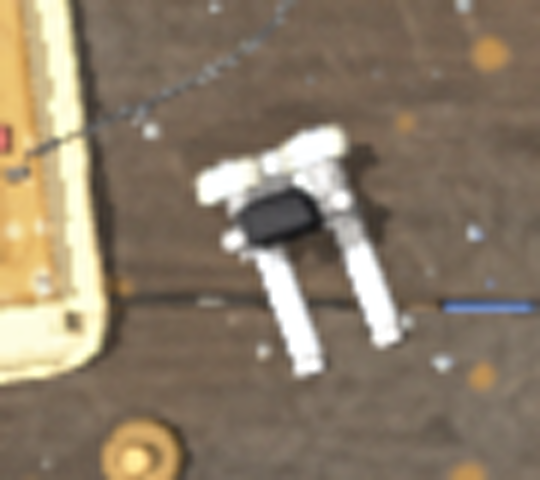

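Call:
{"op": "arm_command", "data": {
  "moves": [
    {"claw":0.0854,"delta_pos":[0.01,-0.041,-0.012],"spin":6.5},
    {"claw":0.0854,"delta_pos":[0.01,-0.041,-0.012],"spin":6.5},
    {"claw":0.0854,"delta_pos":[0.01,-0.041,-0.012],"spin":6.5},
    {"claw":0.0854,"delta_pos":[0.01,-0.041,-0.012],"spin":6.5},
    {"claw":0.0854,"delta_pos":[0.01,-0.041,-0.012],"spin":6.5},
    {"claw":0.0854,"delta_pos":[0.01,-0.041,-0.012],"spin":6.5},
    {"claw":0.0854,"delta_pos":[0,0,0],"spin":0},
    {"claw":0.0854,"delta_pos":[0,0,0],"spin":0},
    {"claw":0.0854,"delta_pos":[0,0,0],"spin":0},
    {"claw":0.0854,"delta_pos":[0,0,0],"spin":0}
  ]
}}

```text
clock: 3.5
position: [455.2, -124.9, 273.7]
ee_rot: [-0.589, 3.085, 0.0]
force: [0.3, -0.1, 0.4]
finger_gap: 1.0
finger_force: 0.0
```

```bash
python3 - <<'E'
from h import *
np.set_printoptions(precision=2,suppress=True)
s=observe(); print(s['position'],s['joints'],s['joint_vel']); Q=R.from_rotvec(s['ee_rot']).as_matrix(); print(np.degrees(np.arctan2(-Q[0,1],Q[1,1])))
c=cam('wrist'); im=grab_frame('wrist'); cv2.imwrite('pics/w1.png',im[:,:,::-1])
for t,z in [('hanger',0),('hanger_axle',60),('hanger_grip',125)]:
    for x in mark_of('wrist',t)[:2]: print(t,x['at'],round(x['confidence'],2),atz(c,x['at'],z))
E
```

```text
[ 455.21 -124.87  273.67] [ 0.04  0.34  0.22  1.96 -0.1   0.84  2.27] [ 0.  0.  0. -0.  0. -0.  0.]
21.63365972438537
hanger [315.0, 160.6] 0.86 [ 458.53 -129.99    0.  ]
hanger_axle [315.9, 191.5] 0.86 [ 478.57 -120.29   60.  ]
hanger_grip [314.6, 187.6] 0.77 [ 457.87 -128.9   125.  ]
hanger_grip [107.4, 104.0] 0.71 [ 454.16 -309.98  125.  ]
```

View pics/w1.png

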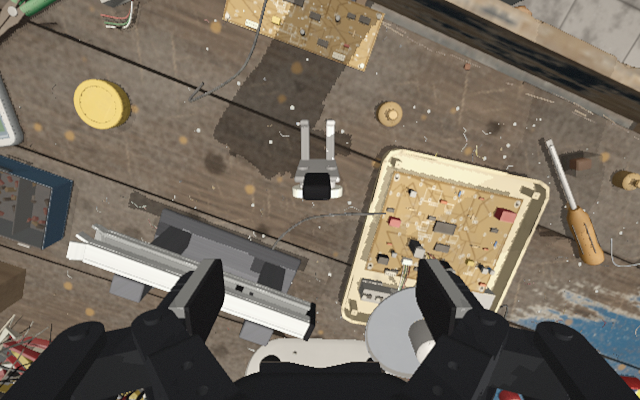

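Call:
{"op": "arm_command", "data": {
  "moves": [
    {"claw":0.0854,"delta_pos":[0.001,-0.003,-0.03],"spin":0},
    {"claw":0.0854,"delta_pos":[0,0,-0.03],"spin":0},
    {"claw":0.0854,"delta_pos":[0,0,-0.03],"spin":0},
    {"claw":0.0854,"delta_pos":[0,0,-0.03],"spin":0},
    {"claw":0.0854,"delta_pos":[0,0,-0.02],"spin":0},
    {"claw":0.0854,"delta_pos":[0,0,-0.012],"spin":0},
    {"claw":0.06,"delta_pos":[0,0,0],"spin":0},
    {"claw":0.04,"delta_pos":[0,0,0],"spin":0},
    {"claw":0.02,"delta_pos":[0,0,0],"spin":0},
    {"claw":0,"delta_pos":[0,0,0],"spin":0}
  ]
}}

```text
clock: 4.95
position: [456.4, -128.6, 122.1]
ee_rot: [-0.587, 3.085, 0.0]
force: [-0.7, 0.8, 5.6]
finger_gap: 0.269
finger_force: 58.9
```

Call:
{"op": "arm_command", "data": {
  "moves": [
    {"claw":0,"delta_pos":[0,0,0],"spin":0},
    {"claw":0,"delta_pos":[0,0,0],"spin":0},
    {"claw":0,"delta_pos":[0,0,0],"spin":0},
    {"claw":0,"delta_pos":[0,0,0.01],"spin":0},
    {"claw":0,"delta_pos":[0,0,0.02],"spin":0},
    {"claw":0,"delta_pos":[0,0,0.02],"spin":0},
    {"claw":0,"delta_pos":[0,0,0.02],"spin":0},
    {"claw":0,"delta_pos":[0,0,0],"spin":0},
    {"claw":0,"delta_pos":[0,0,0],"spin":0},
    {"claw":0,"delta_pos":[0,0,0],"spin":0}
  ]
}}

```text
clock: 6.2
position: [455.4, -128.8, 190.5]
ee_rot: [0.587, -3.085, -0.001]
force: [-0.5, 0.4, -2.0]
finger_gap: 0.272
finger_force: 58.9
```

Call:
{"op": "arm_command", "data": {
  "moves": [
    {"claw":0,"delta_pos":[0.0137,-0.0327,0],"spin":-3},
    {"claw":0,"delta_pos":[0.0137,-0.0327,0],"spin":-3},
    {"claw":0,"delta_pos":[0.0137,-0.0327,0],"spin":-3},
    {"claw":0,"delta_pos":[0.0137,-0.0327,0],"spin":-3},
    {"claw":0,"delta_pos":[0.0137,-0.0327,0],"spin":-3},
    {"claw":0,"delta_pos":[0.0137,-0.0327,0],"spin":-3},
    {"claw":0,"delta_pos":[0.0137,-0.0327,0],"spin":-3},
    {"claw":0,"delta_pos":[0.0137,-0.0327,0],"spin":-3},
    {"claw":0,"delta_pos":[0,0,0],"spin":0},
    {"claw":0,"delta_pos":[0,0,0],"spin":0}
  ]
}}

```text
clock: 7.45
position: [565.0, -389.4, 190.0]
ee_rot: [-0.067, -3.139, -0.004]
force: [-0.5, 0.1, -1.7]
finger_gap: 0.272
finger_force: 59.3
```

```bash
python3 - <<'E'
from h import *
np.set_printoptions(precision=2,suppress=True)
s=observe(); P=s['position'];print(P,s['joints'],s['joint_vel']); Q=R.from_rotvec(s['ee_rot']).as_matrix(); print(np.degrees(np.arctan2(-Q[0,1],Q[1,1])))
zz=P[2]-122
for n in ['wrist','side','top']:
    c=cam(n); im=grab_frame(n); cv2.imwrite(f'pics/{n}2.png',im[:,:,::-1])
    for t,z in [('hanger',zz),('hanger_axle',zz+60),('hanger_grip',zz+125),('rail_mouth',106),('rail_far',106),('rail',0)]:
        for x in mark_of(n,t)[:1]: print(n,t,np.array(x['at']),round(x['confidence'],2),atz(c,x['at'],z))
E
```

```text
[ 565.01 -389.37  189.99] [ 0.4   0.76  0.3   1.46 -0.25  0.96  2.29] [-0.01 -0.02 -0.01  0.01 -0.   -0.    0.  ]
-2.4396024842973034
wrist hanger [319.8 195.1] 0.88 [ 564.46 -389.05   67.99]
wrist hanger_grip [320.5 284.2] 0.56 [ 567.63 -389.29  192.99]
wrist rail_mouth [447.3 243. ] 0.65 [ 592.37 -300.24  106.  ]
wrist rail [513.6 197. ] 0.63 [ 595.46 -193.92    0.  ]
side hanger [305.  177.1] 0.65 [ 574.69 -405.53   67.99]
side hanger_axle [298.7 154.9] 0.93 [ 590.93 -402.71  127.99]
side hanger_grip [306.2 130.1] 0.81 [ 574.03 -411.54  192.99]
side rail [261.  235.8] 0.75 [ 601.06 -196.26    0.  ]
top rail_mouth [365.4 157.8] 0.6 [ 584.91 -300.64  106.  ]
top rail_far [256.8 148.1] 0.61 [600.22 -85.2  106.  ]
top rail [312.7 161. ] 0.63 [ 594.67 -196.69    0.  ]
```

View pics/wrist2.png

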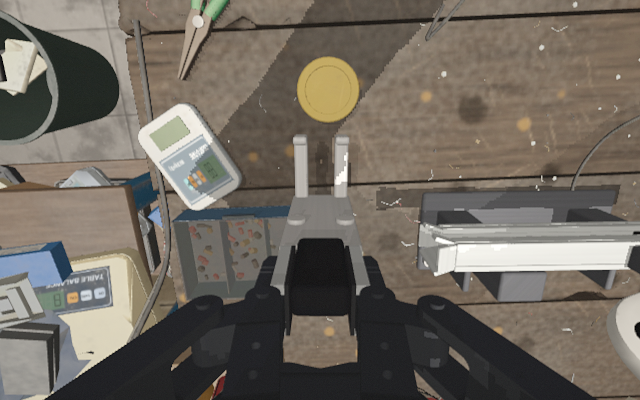

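```bash
python3 - <<'E'
from h import *
np.set_printoptions(precision=2,suppress=True)
c=cam('wrist'); im=cv2.imread('pics/wrist2.png'); g=cv2.GaussianBlur(cv2.cvtColor(im,6),(3,3),0).astype(float)
for col in (460,500,540,580,620): print(col,g[205:280:1,col].astype(int)[10:70:2])
d=np.diff(g,axis=0)
for lo,hi,sg in ((232,255,1),(258,280,-1),(215,238,1)):
    cols=np.arange(460,560,2); rows=np.array([lo+np.argmax(sg*d[lo:hi,k]) for k in cols])+.5
    for _ in range(4):
        p=np.polyfit(cols,rows,1); r=abs(np.polyval(p,cols)-rows); k=r<max(1,np.median(r)*2); cols,rows=cols[k],rows[k]
    A,B=[atz(c,(u,np.polyval(p,u)),125) for u in (450,640)]
    print(lo,p,len(cols),A,B,'yaw',np.degrees(np.arctan2(-(B-A)[0],(B-A)[1])))
cv2.imwrite('pics/c2.png',cv2.resize(im[180:310,380:640],None,fx=3,fy=3,interpolation=2))
E
```

```text
460 [ 60  59  59  58  82 145 151 210 193 178 166 150 131 174 158 239 255 255
 254 245 242 242 239 238 239 225 230 243 184  51]
500 [135 136 136 133 135 138 149 190 180 161 164 138 127 148 183 250 253 246
 241 241 239 239 237 236 238 224 235 238 144  53]
540 [131 133 131 130 132 130 147 168 164 164 156 127 128 135 188 242 241 239
 239 239 237 237 235 235 230 212 241 233 103 113]
580 [ 51  47  47  73 131 132 161 167 162 163 146 124 146 156 219 240 239 237
 237 236 236 236 234 234 228 228 242 196  73 107]
620 [106  89  60 105 138 130 162 163 157 162 138 127 133 159 230 237 236 235
 234 233 235 235 233 234 216 228 237 173 112 108]
232 [ -0.02 255.37] 49 [ 586.   -306.93  125.  ] [ 588.29 -184.47  125.  ] yaw -1.071730552544573
258 [ -0.02 279.5 ] 50 [ 605.77 -305.47  125.  ] [ 608.95 -179.44  125.  ] yaw -1.4448373614307295
215 [  0.04 205.72] 45 [ 571.52 -308.    125.  ] [ 582.29 -185.93  125.  ] yaw -5.0431182015271006
```

View pics/c2.png

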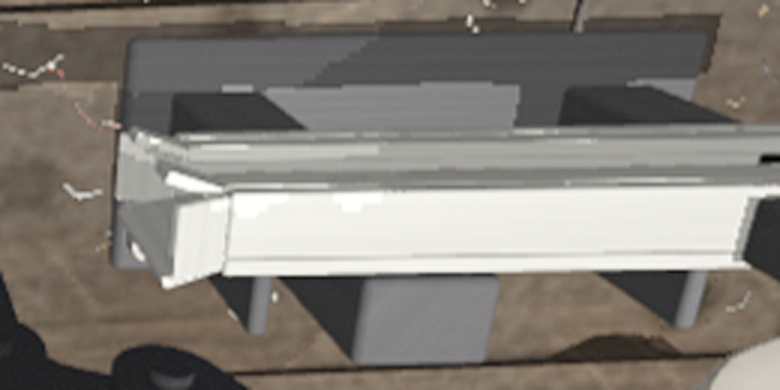

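Call:
{"op": "arm_command", "data": {
  "moves": [
    {"claw":0,"delta_pos":[0.003,0.01,-0.007],"spin":1},
    {"claw":0,"delta_pos":[0.003,0.01,-0.007],"spin":0},
    {"claw":0,"delta_pos":[0.003,0.01,-0.007],"spin":0},
    {"claw":0,"delta_pos":[0,0.009,0],"spin":0},
    {"claw":0,"delta_pos":[0,0,0],"spin":0},
    {"claw":0,"delta_pos":[0,0,0],"spin":0},
    {"claw":0,"delta_pos":[0,0,0],"spin":0},
    {"claw":0,"delta_pos":[0,0,0],"spin":0},
    {"claw":0,"delta_pos":[0,0,0],"spin":0},
    {"claw":0,"delta_pos":[0,0,0],"spin":0}
  ]
}}

```text
clock: 9.75
position: [574.6, -351.6, 170.3]
ee_rot: [-0.04, -3.141, -0.0]
force: [0.2, 0.4, -2.3]
finger_gap: 0.272
finger_force: 59.3
```

```bash
python3 - <<'E'
from h import *
np.set_printoptions(precision=2,suppress=True)
s=observe(); print(s['position'],s['force'],s['moment'],s['ee_rot'])
a=[cv2.imwrite(f'pics/{n}3.png',grab_frame(n)[:,:,::-1]) for n in ('wrist','side')]
w=cv2.imread('pics/wrist3.png')[130:330,250:530]; d=cv2.imread('pics/side3.png')[130:230,220:340]
cv2.imwrite('pics/c3.png',np.vstack([cv2.resize(w,(560,400),interpolation=2)]))
cv2.imwrite('pics/c4.png',cv2.resize(d,None,fx=5,fy=5,interpolation=2))
E
```

```text
[ 574.6  -351.64  170.29] [ 0.19  0.45 -2.31] [-0.    0.01 -0.01] [-0.04 -3.14 -0.  ]
```

View pics/c3.png

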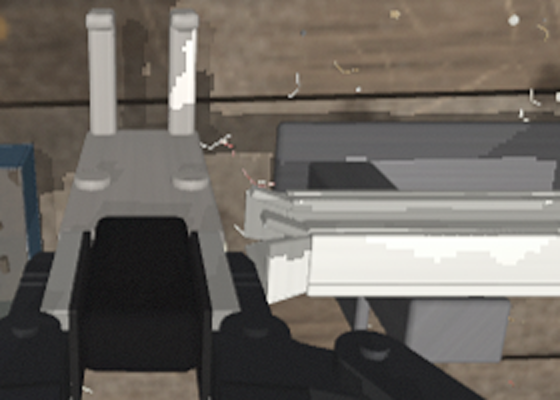

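View pics/c4.png

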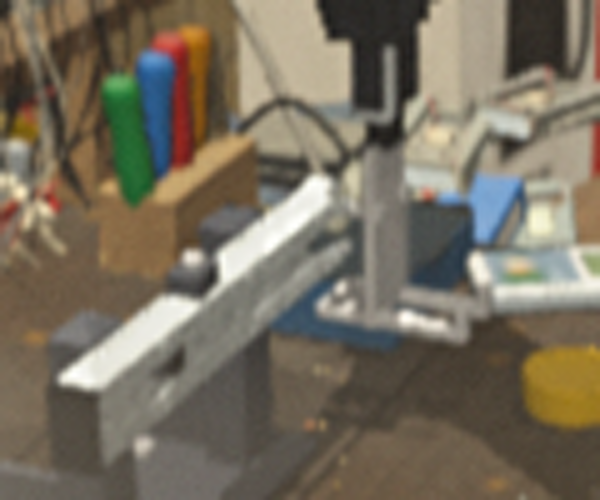

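Call:
{"op": "arm_command", "data": {
  "moves": [
    {"claw":0,"delta_pos":[0,0.003,0],"spin":0},
    {"claw":0,"delta_pos":[0,0.003,0],"spin":0},
    {"claw":0,"delta_pos":[0,0.003,0],"spin":0},
    {"claw":0,"delta_pos":[0,0.002,0],"spin":0},
    {"claw":0,"delta_pos":[0,0.002,0],"spin":0},
    {"claw":0,"delta_pos":[0,0.002,0],"spin":0},
    {"claw":0,"delta_pos":[0,0.002,0],"spin":0},
    {"claw":0,"delta_pos":[0,0.002,0],"spin":0},
    {"claw":0,"delta_pos":[0,0.001,0],"spin":0},
    {"claw":0,"delta_pos":[0,0,0],"spin":0}
  ]
}}

```text
clock: 11.1
position: [572.7, -333.1, 170.2]
ee_rot: [-0.042, -3.138, 0.003]
force: [-5.3, -3.6, -0.9]
finger_gap: 0.271
finger_force: 59.4
```

Call:
{"op": "arm_command", "data": {
  "moves": [
    {"claw":0,"delta_pos":[-0.002,0,0],"spin":0},
    {"claw":0,"delta_pos":[-0.001,0,0],"spin":0},
    {"claw":0,"delta_pos":[0,0,0],"spin":0},
    {"claw":0,"delta_pos":[0,0.001,0],"spin":0},
    {"claw":0,"delta_pos":[0,0.001,0],"spin":0},
    {"claw":0,"delta_pos":[0,0.001,0],"spin":0},
    {"claw":0,"delta_pos":[0,0.001,0],"spin":0},
    {"claw":0,"delta_pos":[0,0.001,0],"spin":0},
    {"claw":0,"delta_pos":[0,0,0],"spin":0},
    {"claw":0,"delta_pos":[0,0,0],"spin":0}
  ]
}}

```text
clock: 12.35
position: [571.1, -325.8, 170.0]
ee_rot: [-0.04, -3.14, -0.002]
force: [-4.1, -1.0, -1.3]
finger_gap: 0.27
finger_force: 59.4
```

Call:
{"op": "arm_command", "data": {
  "moves": [
    {"claw":0,"delta_pos":[-0.001,0,0],"spin":0},
    {"claw":0,"delta_pos":[-0.0005,0.001,0],"spin":0},
    {"claw":0,"delta_pos":[0,0.001,0],"spin":0},
    {"claw":0,"delta_pos":[0,0.001,0],"spin":0},
    {"claw":0,"delta_pos":[0,0.001,0],"spin":0},
    {"claw":0,"delta_pos":[0,0.001,0],"spin":0},
    {"claw":0,"delta_pos":[0,0.001,0],"spin":0},
    {"claw":0,"delta_pos":[0,0.001,0],"spin":0},
    {"claw":0,"delta_pos":[0,0,0],"spin":0},
    {"claw":0,"delta_pos":[0,0,0],"spin":0}
  ]
}}

```text
clock: 13.6
position: [570.6, -319.3, 170.4]
ee_rot: [0.04, 3.141, 0.0]
force: [-0.0, 0.5, -1.8]
finger_gap: 0.267
finger_force: 59.3
```

```bash
python3 -c "
from plant import *
s=observe();print(s['position'],s['force'],s['moment'],s['ee_rot'])"
```

```text
[ 570.60796066 -319.33025818  170.38527002] [-0.01904252  0.47390796 -1.83368326] [-0.01500779  0.00134308  0.05915085] [3.97968301e-02 3.14059361e+00 1.74670158e-04]
```

Call:
{"op": "arm_command", "data": {
  "moves": [
    {"claw":0,"delta_pos":[0,0.002,0],"spin":0},
    {"claw":0,"delta_pos":[0,0.002,0],"spin":0},
    {"claw":0,"delta_pos":[0,0.002,0],"spin":0},
    {"claw":0,"delta_pos":[0,0.002,0],"spin":0},
    {"claw":0,"delta_pos":[0,0.002,0],"spin":0},
    {"claw":0,"delta_pos":[0,0.002,0],"spin":0},
    {"claw":0,"delta_pos":[0,0.002,0],"spin":0},
    {"claw":0,"delta_pos":[0,0.002,0],"spin":0},
    {"claw":0,"delta_pos":[0,0,0],"spin":0},
    {"claw":0,"delta_pos":[0,0,0],"spin":0}
  ]
}}

```text
clock: 14.85
position: [570.1, -303.7, 170.3]
ee_rot: [-0.04, -3.141, 0.0]
force: [-0.5, -0.4, -2.5]
finger_gap: 0.27
finger_force: 59.3
```

Call:
{"op": "arm_command", "data": {
  "moves": [
    {"claw":0,"delta_pos":[0,0.004,0],"spin":0},
    {"claw":0,"delta_pos":[0.0001,0.006,0],"spin":0},
    {"claw":0,"delta_pos":[0.0001,0.006,0],"spin":0},
    {"claw":0,"delta_pos":[0.0001,0.006,0],"spin":0},
    {"claw":0,"delta_pos":[0.0001,0.006,0],"spin":0},
    {"claw":0,"delta_pos":[0.0001,0.006,0],"spin":0},
    {"claw":0,"delta_pos":[0.0001,0.006,0],"spin":0},
    {"claw":0,"delta_pos":[0.0001,0.006,0],"spin":0},
    {"claw":0,"delta_pos":[0.0001,0.006,0],"spin":0},
    {"claw":0,"delta_pos":[0,0,0],"spin":0}
  ]
}}

```text
clock: 16.1
position: [571.1, -250.7, 170.3]
ee_rot: [-0.039, -3.141, -0.001]
force: [0.3, 0.0, -1.9]
finger_gap: 0.27
finger_force: 59.3
```

Call:
{"op": "arm_command", "data": {
  "moves": [
    {"claw":0,"delta_pos":[0.0001,0.003,0],"spin":0},
    {"claw":0,"delta_pos":[0,0.003,0],"spin":0},
    {"claw":0,"delta_pos":[0.0001,0.003,0],"spin":0},
    {"claw":0,"delta_pos":[0,0.003,0],"spin":0},
    {"claw":0,"delta_pos":[0.0001,0.003,0],"spin":0},
    {"claw":0,"delta_pos":[0,0.003,0],"spin":0},
    {"claw":0,"delta_pos":[0.0001,0.003,0],"spin":0},
    {"claw":0,"delta_pos":[0,0.003,0],"spin":0},
    {"claw":0,"delta_pos":[0,0,0],"spin":0},
    {"claw":0,"delta_pos":[0,0,0],"spin":0}
  ]
}}

```text
clock: 17.35
position: [571.4, -227.7, 170.4]
ee_rot: [0.04, 3.141, -0.0]
force: [0.3, -0.9, -0.7]
finger_gap: 0.268
finger_force: 59.3
```

Free so far; creep toward the plunger.

Call:
{"op": "arm_command", "data": {
  "moves": [
    {"claw":0,"delta_pos":[0,0.0015,0],"spin":0},
    {"claw":0,"delta_pos":[0,0.0015,0],"spin":0},
    {"claw":0,"delta_pos":[0,0.0015,0],"spin":0},
    {"claw":0,"delta_pos":[0,0.0015,0],"spin":0},
    {"claw":0,"delta_pos":[0,0.0015,0],"spin":0},
    {"claw":0,"delta_pos":[0,0.0015,0],"spin":0},
    {"claw":0,"delta_pos":[0,0.0015,0],"spin":0},
    {"claw":0,"delta_pos":[0,0,0],"spin":0},
    {"claw":0,"delta_pos":[0,0,0],"spin":0},
    {"claw":0,"delta_pos":[0,0,0],"spin":0}
  ]
}}

```text
clock: 18.6
position: [571.3, -217.1, 170.3]
ee_rot: [0.04, 3.141, -0.0]
force: [0.2, -0.7, -1.1]
finger_gap: 0.27
finger_force: 59.3
```

Call:
{"op": "arm_command", "data": {
  "moves": [
    {"claw":0,"delta_pos":[0,0.0015,0],"spin":0},
    {"claw":0,"delta_pos":[0,0.0015,0],"spin":0},
    {"claw":0,"delta_pos":[0,0.0015,0],"spin":0},
    {"claw":0,"delta_pos":[0,0.0015,0],"spin":0},
    {"claw":0,"delta_pos":[0,0.001,0],"spin":0},
    {"claw":0,"delta_pos":[0,0.001,0],"spin":0},
    {"claw":0,"delta_pos":[0,0.001,0],"spin":0},
    {"claw":0,"delta_pos":[0,0,0],"spin":0},
    {"claw":0,"delta_pos":[0,0,0],"spin":0},
    {"claw":0,"delta_pos":[0,0,0],"spin":0}
  ]
}}

```text
clock: 19.85
position: [571.3, -208.3, 170.3]
ee_rot: [-0.041, -3.141, 0.001]
force: [-0.1, -2.2, -2.3]
finger_gap: 0.27
finger_force: 59.3
```

Call:
{"op": "arm_command", "data": {
  "moves": [
    {"claw":0,"delta_pos":[0,0.001,0],"spin":0},
    {"claw":0,"delta_pos":[0,0.001,0],"spin":0},
    {"claw":0,"delta_pos":[0,0.001,0],"spin":0},
    {"claw":0,"delta_pos":[0,0.001,0],"spin":0},
    {"claw":0,"delta_pos":[0,0,0],"spin":0},
    {"claw":0,"delta_pos":[0,0,0],"spin":0},
    {"claw":0,"delta_pos":[0,0,0],"spin":0},
    {"claw":0,"delta_pos":[0,0,0],"spin":0},
    {"claw":0,"delta_pos":[0,0,0],"spin":0},
    {"claw":0,"delta_pos":[0,0,0],"spin":0}
  ]
}}

```text
clock: 21.1
position: [571.1, -206.8, 170.2]
ee_rot: [0.043, 3.141, -0.006]
force: [1.5, -7.0, -6.6]
finger_gap: 0.27
finger_force: 59.0
```

Call:
{"op": "arm_command", "data": {
  "moves": [
    {"claw":0,"delta_pos":[0,0.001,0],"spin":0},
    {"claw":0,"delta_pos":[0,0.001,0],"spin":0},
    {"claw":0,"delta_pos":[0,0,0],"spin":0},
    {"claw":0,"delta_pos":[0,0,0],"spin":0},
    {"claw":0,"delta_pos":[0,0,0],"spin":0},
    {"claw":0,"delta_pos":[0,0,0],"spin":0},
    {"claw":0,"delta_pos":[0,0,0],"spin":0},
    {"claw":0,"delta_pos":[0,0,0],"spin":0},
    {"claw":0,"delta_pos":[0,0,0],"spin":0},
    {"claw":0,"delta_pos":[0,0,0],"spin":0}
  ]
}}

```text
clock: 22.35
position: [571.1, -206.1, 170.2]
ee_rot: [0.044, 3.14, -0.009]
force: [0.9, -9.4, -7.7]
finger_gap: 0.271
finger_force: 59.1
```

Call:
{"op": "arm_command", "data": {
  "moves": [
    {"claw":0,"delta_pos":[0,0,-0.001],"spin":0},
    {"claw":0,"delta_pos":[0,0.001,0],"spin":0},
    {"claw":0,"delta_pos":[0,0,0],"spin":0},
    {"claw":0,"delta_pos":[0,0,0],"spin":0},
    {"claw":0,"delta_pos":[0,0,0],"spin":0},
    {"claw":0,"delta_pos":[0,0,0],"spin":0},
    {"claw":0,"delta_pos":[0,0,0],"spin":0},
    {"claw":0,"delta_pos":[0,0,0],"spin":0},
    {"claw":0,"delta_pos":[0,0,0],"spin":0},
    {"claw":0,"delta_pos":[0,0,0],"spin":0}
  ]
}}

```text
clock: 23.6
position: [571.1, -205.8, 170.0]
ee_rot: [0.045, 3.14, -0.01]
force: [-1.0, -9.9, -2.6]
finger_gap: 0.272
finger_force: 59.7
```

Call:
{"op": "arm_command", "data": {
  "moves": [
    {"claw":0,"delta_pos":[0,0.001,0],"spin":0},
    {"claw":0,"delta_pos":[0,0,0],"spin":0},
    {"claw":0,"delta_pos":[0,0,0],"spin":0},
    {"claw":0,"delta_pos":[0,0.001,0],"spin":0},
    {"claw":0,"delta_pos":[0,0,0],"spin":0},
    {"claw":0,"delta_pos":[0,0,0],"spin":0},
    {"claw":0,"delta_pos":[0,0,0],"spin":0},
    {"claw":0,"delta_pos":[0,0,0],"spin":0},
    {"claw":0,"delta_pos":[0,0,0],"spin":0},
    {"claw":0,"delta_pos":[0,0,0],"spin":0}
  ]
}}

```text
clock: 24.85
position: [571.2, -204.4, 170.0]
ee_rot: [0.045, 3.139, -0.011]
force: [-0.4, -10.5, -3.3]
finger_gap: 0.271
finger_force: 59.7
```

Call:
{"op": "arm_command", "data": {
  "moves": [
    {"claw":0,"delta_pos":[0,0.001,0],"spin":0},
    {"claw":0,"delta_pos":[0,0,0],"spin":0},
    {"claw":0,"delta_pos":[0,0,0],"spin":0},
    {"claw":0,"delta_pos":[0,0.001,0],"spin":0},
    {"claw":0,"delta_pos":[0,0,0],"spin":0},
    {"claw":0,"delta_pos":[0,0,0],"spin":0},
    {"claw":0,"delta_pos":[0,0,0],"spin":0},
    {"claw":0,"delta_pos":[0,0,0],"spin":0},
    {"claw":0,"delta_pos":[0,0,0],"spin":0},
    {"claw":0,"delta_pos":[0,0,0],"spin":0}
  ]
}}

```text
clock: 26.1
position: [571.2, -201.2, 170.0]
ee_rot: [0.044, 3.14, -0.009]
force: [-0.6, -8.2, -2.0]
finger_gap: 0.271
finger_force: 59.8
```

Call:
{"op": "arm_command", "data": {
  "moves": [
    {"claw":0,"delta_pos":[0,0.001,0],"spin":0},
    {"claw":0,"delta_pos":[0,0,0],"spin":0},
    {"claw":0,"delta_pos":[0,0.001,0],"spin":0},
    {"claw":0,"delta_pos":[0,0,0],"spin":0},
    {"claw":0,"delta_pos":[0,0,0],"spin":0},
    {"claw":0,"delta_pos":[0,0,0],"spin":0},
    {"claw":0,"delta_pos":[0,0,0],"spin":0},
    {"claw":0,"delta_pos":[0,0,0],"spin":0},
    {"claw":0,"delta_pos":[0,0,0],"spin":0},
    {"claw":0,"delta_pos":[0,0,0],"spin":0}
  ]
}}

```text
clock: 27.35
position: [571.3, -198.5, 169.9]
ee_rot: [0.043, 3.14, -0.008]
force: [0.1, -8.1, -2.2]
finger_gap: 0.267
finger_force: 59.9
```

Call:
{"op": "arm_command", "data": {
  "moves": [
    {"claw":0,"delta_pos":[0,0.001,0],"spin":0},
    {"claw":0,"delta_pos":[0,0,0],"spin":0},
    {"claw":0,"delta_pos":[0,0.001,0],"spin":0},
    {"claw":0,"delta_pos":[0,0,0],"spin":0},
    {"claw":0,"delta_pos":[0,0,0],"spin":0},
    {"claw":0,"delta_pos":[0,0,0],"spin":0},
    {"claw":0,"delta_pos":[0,0,0],"spin":0},
    {"claw":0,"delta_pos":[0,0,0],"spin":0},
    {"claw":0,"delta_pos":[0,0,0],"spin":0},
    {"claw":0,"delta_pos":[0,0,0],"spin":0}
  ]
}}

```text
clock: 28.6
position: [571.4, -195.6, 169.9]
ee_rot: [0.042, 3.14, -0.005]
force: [-0.8, -5.4, -2.6]
finger_gap: 0.269
finger_force: 60.0
```

Call:
{"op": "arm_command", "data": {
  "moves": [
    {"claw":0,"delta_pos":[0,0.001,0],"spin":0},
    {"claw":0,"delta_pos":[0,0,0],"spin":0},
    {"claw":0,"delta_pos":[0,0.001,0],"spin":0},
    {"claw":0,"delta_pos":[0,0,0],"spin":0},
    {"claw":0,"delta_pos":[0,0.001,0],"spin":0},
    {"claw":0,"delta_pos":[0,0,0],"spin":0},
    {"claw":0,"delta_pos":[0,0,0],"spin":0},
    {"claw":0,"delta_pos":[0,0,0],"spin":0},
    {"claw":0,"delta_pos":[0,0,0],"spin":0},
    {"claw":0,"delta_pos":[0,0,0],"spin":0}
  ]
}}

```text
clock: 29.85
position: [571.5, -191.3, 169.9]
ee_rot: [0.041, 3.14, -0.003]
force: [-0.9, -5.3, 0.6]
finger_gap: 0.269
finger_force: 60.1
```

Call:
{"op": "arm_command", "data": {
  "moves": [
    {"claw":0,"delta_pos":[0,0,0.0005],"spin":0},
    {"claw":0,"delta_pos":[0,0.001,0],"spin":0},
    {"claw":0,"delta_pos":[0,0,0],"spin":0},
    {"claw":0,"delta_pos":[0,0.001,0],"spin":0},
    {"claw":0,"delta_pos":[0,0,0],"spin":0},
    {"claw":0,"delta_pos":[0,0,0],"spin":0},
    {"claw":0,"delta_pos":[0,0,0],"spin":0},
    {"claw":0,"delta_pos":[0,0,0],"spin":0},
    {"claw":0,"delta_pos":[0,0,0],"spin":0},
    {"claw":0,"delta_pos":[0,0,0],"spin":0}
  ]
}}

```text
clock: 31.1
position: [571.5, -188.0, 169.9]
ee_rot: [0.04, 3.141, -0.0]
force: [0.4, -5.0, -0.1]
finger_gap: 0.275
finger_force: 60.0
```

Call:
{"op": "arm_command", "data": {
  "moves": [
    {"claw":0,"delta_pos":[0,-0.001,0],"spin":0},
    {"claw":0,"delta_pos":[0,-0.001,0],"spin":0},
    {"claw":0,"delta_pos":[0,-0.001,0],"spin":0},
    {"claw":0,"delta_pos":[0,0,0],"spin":0},
    {"claw":0,"delta_pos":[0,0,0],"spin":0},
    {"claw":0,"delta_pos":[0,0,0],"spin":0},
    {"claw":0,"delta_pos":[0,0,0],"spin":0},
    {"claw":0,"delta_pos":[0,0,0],"spin":0},
    {"claw":0,"delta_pos":[0,0,0],"spin":0},
    {"claw":0,"delta_pos":[0,0,0],"spin":0}
  ]
}}

```text
clock: 32.35
position: [571.5, -188.7, 169.9]
ee_rot: [-0.038, -3.141, -0.005]
force: [0.9, 5.5, 4.4]
finger_gap: 0.271
finger_force: 60.9
```

```bash
python3 - <<'E'
from h import *
np.set_printoptions(precision=2,suppress=True)
s=observe(); print(s['position'],s['force'],s['moment'],s['ee_rot'])
for n in ('side','wrist'): cv2.imwrite(f'pics/{n}5.png',grab_frame(n)[:,:,::-1])
d=cv2.imread('pics/side5.png')[110:250,200:340]; w=cv2.imread('pics/wrist5.png')[130:370,180:480]
cv2.imwrite('pics/c5.png',np.hstack([cv2.resize(d,(380,380),interpolation=2),cv2.resize(w,(420,380),interpolation=2)]))
E
```

```text
[ 571.54 -188.7   169.85] [0.9  5.46 4.36] [ 1.2  -0.16 -0.  ] [-0.04 -3.14 -0.  ]
```

View pics/c5.png

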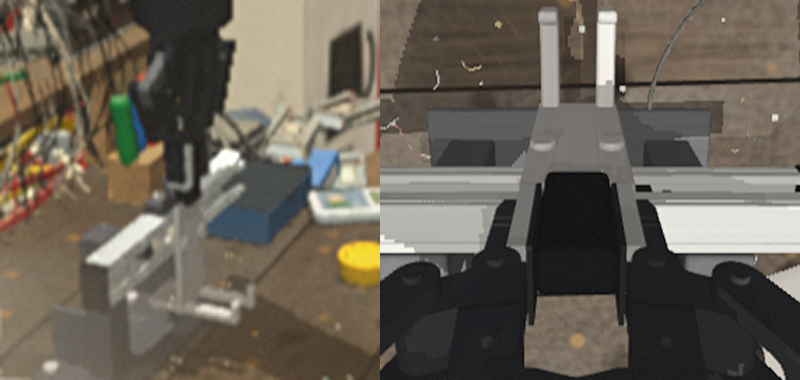

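Call:
{"op": "arm_command", "data": {
  "moves": [
    {"claw":0,"delta_pos":[0,0.001,0.0005],"spin":0},
    {"claw":0,"delta_pos":[0,0.001,0.0005],"spin":0},
    {"claw":0,"delta_pos":[0,0.001,0],"spin":0},
    {"claw":0,"delta_pos":[0,0.001,0],"spin":0},
    {"claw":0,"delta_pos":[0,0,0],"spin":0},
    {"claw":0,"delta_pos":[0,0,0],"spin":0},
    {"claw":0,"delta_pos":[0,0,0],"spin":0},
    {"claw":0,"delta_pos":[0,0,0],"spin":0},
    {"claw":0,"delta_pos":[0,0,0],"spin":0},
    {"claw":0,"delta_pos":[0,0,0],"spin":0}
  ]
}}

```text
clock: 33.7
position: [571.4, -188.1, 170.2]
ee_rot: [0.042, 3.141, -0.002]
force: [5.1, 0.3, -11.4]
finger_gap: 0.271
finger_force: 59.2
```

Call:
{"op": "arm_command", "data": {
  "moves": [
    {"claw":0,"delta_pos":[0,0,-0.0004],"spin":0},
    {"claw":0,"delta_pos":[0,0.001,0],"spin":0},
    {"claw":0,"delta_pos":[0,0.001,0],"spin":0},
    {"claw":0,"delta_pos":[0,0,0],"spin":0},
    {"claw":0,"delta_pos":[0,0,0],"spin":0},
    {"claw":0,"delta_pos":[0,0,0],"spin":0},
    {"claw":0,"delta_pos":[0,0,0],"spin":0},
    {"claw":0,"delta_pos":[0,0,0],"spin":0},
    {"claw":0,"delta_pos":[0,0,0],"spin":0},
    {"claw":0,"delta_pos":[0,0,0],"spin":0}
  ]
}}

```text
clock: 34.95
position: [571.4, -186.9, 170.5]
ee_rot: [0.042, 3.141, -0.004]
force: [4.8, -2.7, -9.9]
finger_gap: 0.267
finger_force: 59.3
```

Call:
{"op": "arm_command", "data": {
  "moves": [
    {"claw":0,"delta_pos":[0.0005,0,-0.0004],"spin":0},
    {"claw":0,"delta_pos":[0,0.001,0],"spin":0},
    {"claw":0,"delta_pos":[0,0.001,0],"spin":0},
    {"claw":0,"delta_pos":[0,0,0],"spin":0},
    {"claw":0,"delta_pos":[0,0,0],"spin":0},
    {"claw":0,"delta_pos":[0,0,0],"spin":0},
    {"claw":0,"delta_pos":[0,0,0],"spin":0},
    {"claw":0,"delta_pos":[0,0,0],"spin":0},
    {"claw":0,"delta_pos":[0,0,0],"spin":0},
    {"claw":0,"delta_pos":[0,0,0],"spin":0}
  ]
}}

```text
clock: 36.2
position: [571.7, -183.1, 170.1]
ee_rot: [-0.04, -3.141, 0.0]
force: [0.0, -2.8, 1.7]
finger_gap: 0.27
finger_force: 60.5
```

Call:
{"op": "arm_command", "data": {
  "moves": [
    {"claw":0,"delta_pos":[0,0,0.0003],"spin":0},
    {"claw":0,"delta_pos":[0,-0.001,0],"spin":0},
    {"claw":0,"delta_pos":[0,0,0],"spin":0},
    {"claw":0,"delta_pos":[0,0,0],"spin":0},
    {"claw":0,"delta_pos":[0,0,0],"spin":0},
    {"claw":0,"delta_pos":[0,0,0],"spin":0},
    {"claw":0,"delta_pos":[0,0,0],"spin":0},
    {"claw":0,"delta_pos":[0,0,0],"spin":0},
    {"claw":0,"delta_pos":[0,0,0],"spin":0},
    {"claw":0,"delta_pos":[0,0,0],"spin":0}
  ]
}}

```text
clock: 37.45
position: [571.8, -184.0, 170.2]
ee_rot: [-0.04, -3.141, -0.0]
force: [0.2, -2.9, -2.7]
finger_gap: 0.274
finger_force: 60.4
```

Call:
{"op": "arm_command", "data": {
  "moves": [
    {"claw":0,"delta_pos":[0,-0.001,0],"spin":0},
    {"claw":0,"delta_pos":[0,-0.001,0],"spin":0},
    {"claw":0,"delta_pos":[0,0,0],"spin":0},
    {"claw":0,"delta_pos":[0,0,0],"spin":0},
    {"claw":0,"delta_pos":[0,0,0],"spin":0},
    {"claw":0,"delta_pos":[0,0,0],"spin":0},
    {"claw":0,"delta_pos":[0,0,0],"spin":0},
    {"claw":0,"delta_pos":[0,0,0],"spin":0},
    {"claw":0,"delta_pos":[0,0,0],"spin":0},
    {"claw":0,"delta_pos":[0,0,0],"spin":0}
  ]
}}

```text
clock: 38.7
position: [571.8, -186.0, 170.3]
ee_rot: [-0.04, -3.141, -0.0]
force: [-0.5, -1.9, -2.4]
finger_gap: 0.271
finger_force: 60.2
```

Call:
{"op": "arm_command", "data": {
  "moves": [
    {"claw":0.01,"delta_pos":[0,0,0],"spin":0},
    {"claw":0.03,"delta_pos":[0,0,0],"spin":0},
    {"claw":0.04,"delta_pos":[0,0,0],"spin":0},
    {"claw":0.05,"delta_pos":[0,0,0],"spin":0},
    {"claw":0.05,"delta_pos":[0,0,0],"spin":0},
    {"claw":0.05,"delta_pos":[0,0,0.01],"spin":0},
    {"claw":0.05,"delta_pos":[0,0,0.02],"spin":0},
    {"claw":0.05,"delta_pos":[0,0,0.03],"spin":0},
    {"claw":0.05,"delta_pos":[0,0,0.03],"spin":0},
    {"claw":0.05,"delta_pos":[0,0,0],"spin":0}
  ]
}}

```text
clock: 39.95
position: [573.4, -186.9, 263.5]
ee_rot: [0.04, 3.136, -0.003]
force: [0.5, 0.6, 0.1]
finger_gap: 0.589
finger_force: 0.0
```

```bash
python3 - <<'E'
from h import *
np.set_printoptions(precision=2,suppress=True)
s=observe(); print(s['position'],s['force'],s['finger_gap'])
for n in ('side','wrist'): cv2.imwrite(f'pics/{n}6.png',grab_frame(n)[:,:,::-1])
c=cam('wrist')
for t,z in [('hanger',48),('hanger_axle',108),('hanger_grip',173)]:
    for x in mark_of('wrist',t)[:1]: print(t,x['at'],round(x['confidence'],2),atz(c,x['at'],z))
d=cv2.imread('pics/side6.png')[110:250,200:340]; w=cv2.imread('pics/wrist6.png')[100:340,180:480]
cv2.imwrite('pics/c6.png',np.hstack([cv2.resize(d,(380,380),interpolation=2),cv2.resize(w,(420,380),interpolation=2)]))
E
```

```text
[ 573.41 -186.86  263.5 ] [0.47 0.63 0.09] 0.5893909287205628
hanger [317.5, 169.8] 0.92 [ 570.96 -188.17   48.  ]
hanger_grip [322.9, 211.5] 0.56 [ 573.15 -183.79  173.  ]
```

View pics/c6.png

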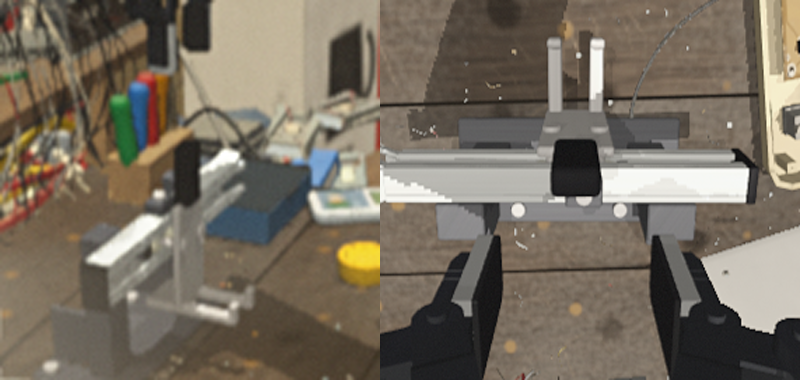

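```bash
python3 -c "
from plant import *
print(hand_in())"
```

```text
the job is handed in; nothing more can be done
None
```

The hanger is in the rail, pushed past the plunger and released between it and the sprung buffer. The wrist camera shows it hanging upright with the gripper clear. I handed the job in at about 40 s without moving the flux tin, brass weight or load cell; the peak push was about 11 N.

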